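Mesh a splined sprocket on the gearbox shaft and hold it down on its spring

ROBOT

A 6-joint arm with a two-finger parallel gripper is mounted at the origin on the work surface. World frame = base frame: x ahead of the robot, y to its left, z up, the work surface at z = 0. Lengths are in m, angles in degrees, forces in N, time in s.
With the tool pointing down it reaches from about 0.35 to 0.875 m from the base axis. Payload 4.2 kg.
Tool frame: the origin (TCP) lies midway between the tips of the shut fingers; the grasp point (between the pads) lies r.grasp_offset behind it (r.grasp_offset is the distance from the TCP to the grasp point, in m); z points along the fingers, y is the direction in which the jaws open and shut (so a half turn about z gives the same grasp; the last joint's range is limited). The gripper opens to 87 mm and grips with 3 to 60 N. Pads are 19 mm wide; open, the fingers measure 117 mm over their backs; the gripper's body (75 mm by 190 mm) begins 51 mm behind the grasp point.
Start: joints at [-50.672, 22.042, 0.453, 0, -68.411, -14.817], TCP at [0.259, -0.569, 0.223] pointing down, gripper open.
Joint ranges: [-179.83, 179.83], [-69.29, 118.12], [-61.27, 80.66], [-181.25, 117.63], [-171.15, -9.14], [-177.46, 177.46]. Speed limits (degrees/s): [159.86, 159.86, 180, 180, 180, 180].

INTERFACE

Orientations are given as a 3x3 rotation matrix whose columns are the frame's x, y, z axes.
In Python, from station import sense, optics, r gives the robot as it stands. The module is installed in compiled form; this text tells all that it offers.
- The arm moves only by the tool servo_tool, never from a script. Its argument "deltas" is a list of rows, each an object with "slide": the shift along the tool's x, y, z in units of 25 mm (1.0 is 25 mm), a list of three; "spin": the turn about the tool's z in units of 8 degrees (1.0 is 8 degrees). A call has 1 to 10 rows; each row shifts and turns the pose as measured when the row begins, along the tool's axes as they then stand; what a row does not reach is not made up. A row lasts 1/10 s, in which the tool goes at most 50 mm and 8.59 degrees, less where a joint would pass 70% of its speed; a pose out of reach is approached as far as the arm can. A call is refused whole if a number of a shift passes 1 or a number of a turn 1, either way. A call with a gripper value outside its range is refused whole. "gripper" is the closure in counts, from 0 (fully open) to 255 (shut), set as the call begins (left out, the last holds). The fingers move at their own pace and stop on an object; the grip force is fixed at half the most. Time passes only in rows, so rows that do not move let the fingers close. It gives the time, the measured TCP pose, the force and the opening at its end, in the units of the state.
- sense(): the state, without advancing time (a new reading comes with each control period).
- optics.capture(name): name is "scene" or "top" or "wrist"; returns a dict with "frame" (420x560x3 uint8, red, green, blue), "camera_matrix" (3x3 intrinsics, pixels), "eye" and "rotation" of the camera in the world. Camera axes: x right, y down, z forward; pixel columns grow to the right and rows downward; lengths in m; the calibration is good to about 2 mm. The wrist camera is an equidistant fisheye: a pixel r from the principal point sees the ray r / f radians off the axis. A picture is of the moment at which its call begins. There is no depth.
- r.finish_job(): hands the job in, once; it reports no verdict.
The state is a dict: "time_s": time; "joints": joint angles; "joint_velocities": joint speeds; "effort": joint torques, N m; "tcp_pos": TCP position; "ee_rot": TCP orientation; "wrist_force": force on the tool from outside, world axes, zero at the start; "moment": the same for the moment, N m; "gripper_width": opening from 0.0 (shut) to 1.0 (fully open).
Only numpy, scipy, OpenCV 4.12 (cv2) and the standard library are available. Lean on these libraries where they do the work, as an engineer would, in place of code of your own. Each camera call takes 0.05 s, during which the arm holds its last target.

TASK

Fit the sprocket that has the splined bore onto the gearbox's upright splined shaft, hub uppermost as it lies: turn it until the splines mesh, slide it all the way down and press it fully home against the spring washer below it, so that the retaining-ring groove near the shaft's tip stands clear above the hub. Finish while still holding it pressed down like that with the gripper on it (the ring is snapped in by someone else), and leave the plain-bored sprocket and all the other loose things on the bench where they are.

Things in the scene. Friction and masses are not known exactly. Their poses are not given: they have to be found in the camera images.
- sprocket_hub (a point): sprocket to fit, steel, lying hub up: toothed plate 85 mm across, 8 mm thick, below a round hub 48 mm across (grip here); 50 mm high in all, 0.5 to 0.7 kg. Bore 30 mm with six grooves 9 mm wide, 36 mm across. Point: on the bore's axis, mid-hub, 29 mm above the underside; z up the bore, x along the middle of a groove (others every 60 degrees). It may lie in either of two places
- shaft_end (a point): tip of the upright splined shaft, 165 mm above the bench, point on its axis. Six splines 7 mm wide, 34 mm across crests, 28 mm between; top 3 mm chamfered. z up, x along one crest (others every 60 degrees). Fit: 1 mm play all round, 3 degrees either way. Home: sprocket's underside 60 mm, hub's top 10 mm below the tip; dark ring groove 6 to 8 mm below the tip. Will not turn by hand (worm gear)
- gearbox: grey cast gearbox that carries the shaft, bolted down; origin under the shaft's axis at bench level. Round housing 148 mm across, 88 mm high, boss 76 mm across up to 102 mm; base plate from x -83 to 107, y -90 to 90 mm; worm housing along y at x = 52 mm up to 80 mm high, with an input flange 90 mm across, up to 92 mm high, at y = 86 to 96 mm
- spring_washer (a joint): how far the steel spring washer (56 mm across, round the foot of the shaft) is pressed down, in m: 0 = free, its top 52 mm below the shaft's tip; 0.008 = flat, fully home, 60 mm below the tip. 2 N per mm, 16 N when flat: the sprocket's own weight presses it only 2 to 4 mm, so 10 N more (up to 20 with rubbing on the splines) must be pressed and kept up
- plain_sprocket_hub (a point): the other sprocket, of the same outer shape and size, but with a plain round bore (33 mm across) with one keyway: it does not belong here and stays where it lies. The point is on its axis 29 mm above the underside
- retaining_ring_mid (a point): thin open steel retaining ring, 39 mm across, 3 mm thick, lying on the bench; stays
- pliers_mid (a point): retaining-ring pliers, 190 mm long, 16 mm high, two black rubber handles, lying on the bench; stays. The point is at their pivot
- wrench_mid (a point): open-ended steel wrench, 200 mm long, lying on the bench; stays
- grease_tin_mid (a point): round flat metal tin, 76 mm across, 48 mm high; stays
- screw_jar_mid (a point): glass jar with a steel lid, 68 mm across, 85 mm high; stays
- bearing_mid (a point): ball bearing, a steel disc 52 mm across, 15 mm high; stays
- screwdriver_mid (a point): screwdriver with a black handle, 200 mm long, lying on the bench; stays
Mind the look-alikes: they are no part of the job. Leave any pink or purple look-alike of the part that bears sprocket_hub alone.

How it is judged:
By the outcome, as a careful person would: the job done as asked, in the order asked, and still so for the second after the job is handed in, while the arm keeps its last pose, push and grip.
It also fails if it takes over 51 s, if anything falls off the work surface, if the arm or the gripper's body presses on something with over 40 N, if the wrist force passes 120 N, or if a joint passes its speed limit or range.

## Working session

There is one attempt and no reset: what is moved stays moved. The work goes in short steps, Python scripts to look and compute and a tool call to move; the robot and the scene stay as the last step left them, time stands still between calls to the robot, and variables do not carry over. Pictures are saved under pics/ and viewed, and the job is handed in when it is done.

Besides the shell and the picture viewer there is one more tool, called after "Request:" as name([rows], argument=value, ...), one row to a line, values as JSON. servo_tool: Moves the arm, as the interface text tells. Its arguments: {"type":"object","properties":{"deltas":{"type":"array"},"gripper":{"type":"number"}},"required":["deltas"]}

```bash
mkdir -p pics
cat > h.py <<'E'
import numpy as np, cv2, json
from station import sense, optics, r
def cap(n,f):
    c=optics.capture(n); cv2.imwrite(f'pics/{f}.png',c['frame'][:,:,::-1]); 
    np.savez(f'pics/{f}.npz',**{k:np.array(v) for k,v in c.items()})
    return c
def load(f):
    d=np.load(f'pics/{f}.npz'); return {k:d[k] for k in d}
def ray(c,u,v,fish=False):
    K=c['camera_matrix']; x=(u-K[0,2])/K[0,0]; y=(v-K[1,2])/K[1,1]
    if fish:
        t=np.hypot(x,y); d=np.array([x/t*np.sin(t),y/t*np.sin(t),np.cos(t)]) if t>0 else np.array([0,0,1.])
    else: d=np.array([x,y,1.])
    return c['eye'], c['rotation']@(d/np.linalg.norm(d))
def onz(c,u,v,z,fish=False):
    e,d=ray(c,u,v,fish); return e+d*(z-e[2])/d[2]
def proj(c,p,fish=False):
    q=c['rotation'].T@(np.array(p)-c['eye']); K=c['camera_matrix']
    if fish:
        t=np.arctan2(np.hypot(q[0],q[1]),q[2]); n=np.hypot(q[0],q[1])+1e-12; x,y=q[0]/n*t,q[1]/n*t
    else: x,y=q[0]/q[2],q[1]/q[2]
    return K[0,0]*x+K[0,2],K[1,1]*y+K[1,2]
E
python3 - <<'E'
from h import *
for n in ['scene','top','wrist']:
    c=cap(n,n+'0'); print(n,c['eye'],c['rotation'].round(3).tolist(),c['camera_matrix'].tolist())
s=sense(); print({k:np.round(v,3).tolist() for k,v in s.items()}, r.grasp_offset)
E
```

```text
scene [1.14015671 0.6556372  0.76316746] [[-0.698, 0.411, -0.586], [0.716, 0.399, -0.573], [-0.001, -0.82, -0.573]] [[435.5335508191465, 0.0, 277.1985065224698], [0.0, 435.5335508191465, 213.0930274293212], [0.0, 0.0, 1.0]]
top [ 0.40962794 -0.01040767  1.43087565] [[-0.026, -0.999, 0.042], [-0.999, 0.027, 0.023], [-0.024, -0.041, -0.999]] [[519.1645517840976, 0.0, 287.95927236182587], [0.0, 519.1645517840976, 204.26424097266462], [0.0, 0.0, 1.0]]
wrist [ 0.18732373 -0.60150458  0.38425734] [[-0.415, 0.872, 0.262], [0.91, 0.396, 0.122], [0.002, 0.288, -0.957]] [[325.19226210127806, 0.0, 278.4595896123472], [0.0, 325.19226210127806, 214.37796328184535], [0.0, 0.0, 1.0]]
{'time_s': 0.15, 'joints': [-50.675, 22.08, 0.399, -0.02, -68.412, -14.817], 'joint_velocities': [-0.012, -0.139, 0.158, 0.068, -0.031, 0.053], 'effort': [-0.0, -39.105, 18.759, 4.222, 0.012, -0.0], 'tcp_pos': [0.259, -0.568, 0.222], 'ee_rot': [[-0.91, -0.415, -0.001], [-0.415, 0.91, 0.001], [0.0, 0.002, -1.0]], 'wrist_force': [-0.451, 0.017, -0.418], 'moment': [-0.002, 0.032, 0.04], 'gripper_width': 1.004} 0.0187
```

View pics/top0.png

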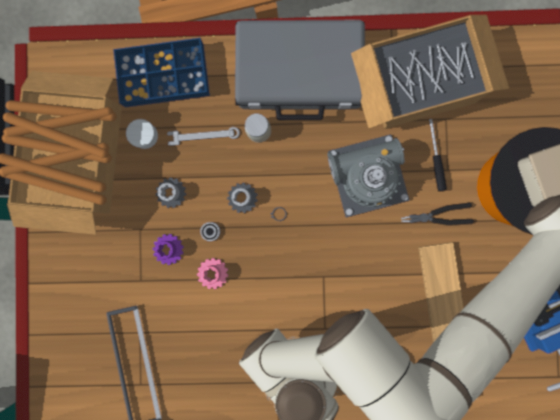

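View pics/scene0.png

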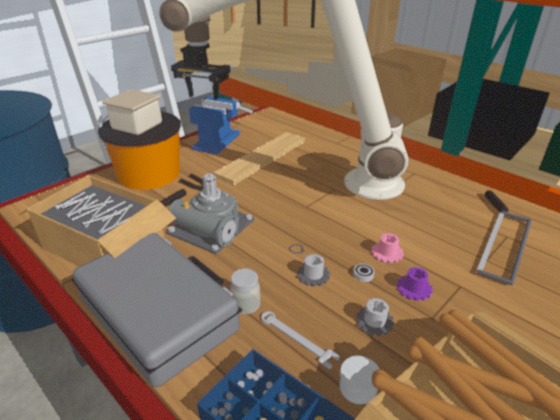

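View pics/wrist0.png

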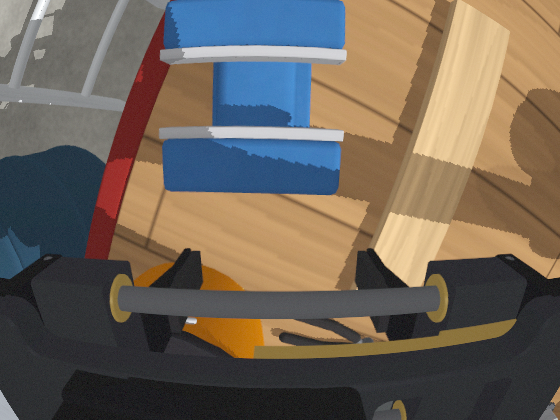

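Top view: two steel sprockets at px (170,192) and (242,197). The purple one (168,250), pink one (212,273) and bearing (210,231) are look-alikes to leave alone. I'll enlarge both candidates.

Run:
```python
from h import *
a=load('top0')['frame'][:,:,::-1]; b=load('scene0')['frame'][:,:,::-1]
z=lambda i,u,v,w=28: cv2.resize(i[v-w:v+w,u-w:u+w],(290,290),interpolation=cv2.INTER_CUBIC)
cv2.imwrite('pics/z0.png',np.vstack([np.hstack([z(a,170,192),z(a,242,197)]),np.hstack([z(b,376,314),z(b,314,268)])]))
c=load('top0')
for n,u,v,zz in [('A',170,192,.05),('B',242,197,.05),('shaft',375,176,.165)]: print(n,onz(c,u,v,zz).round(3))
```

```text
A [0.509 0.337 0.05 ]
B [0.49  0.144 0.05 ]
shaft [ 0.526 -0.195  0.165]
```

View pics/z0.png

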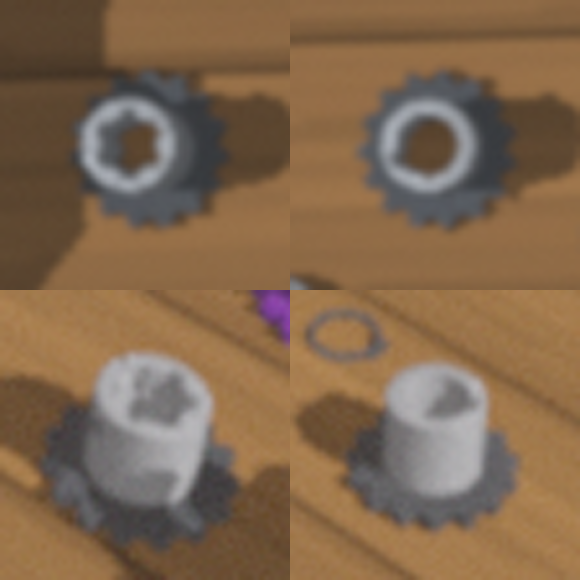

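A at (170,192) has the six-groove bore, so it's the one to fit. B at (242,197) has a plain bore with a keyway and stays. Moving over A.

Request:
servo_tool([
  {"slide": [-0.83, 1, 0], "spin": 0},
  {"slide": [-0.83, 1, 0], "spin": 0},
  {"slide": [-0.83, 1, 0], "spin": 0},
  {"slide": [-0.83, 1, 0], "spin": 0},
  {"slide": [-0.83, 1, 0], "spin": 0},
  {"slide": [-0.83, 1, 0], "spin": 0},
  {"slide": [-0.83, 1, 0], "spin": 0},
  {"slide": [-0.83, 1, 0], "spin": 0},
  {"slide": [-0.83, 1, 0], "spin": 0},
  {"slide": [-0.83, 1, 0], "spin": 0},
], gripper=0)

```text
time_s: 1.15
tcp_pos: [0.3448, -0.2455, 0.2179]
ee_rot: [[-0.913, -0.407, -0.005], [-0.407, 0.913, 0.006], [0.002, 0.008, -1.0]]
wrist_force: [-0.0, -0.1, 0.8]
gripper_width: 1.0
```

Request:
servo_tool([
  {"slide": [-0.83, 1, 0], "spin": 0},
  {"slide": [-0.83, 1, 0], "spin": 0},
  {"slide": [-0.83, 1, 0], "spin": 0},
  {"slide": [-0.83, 1, 0], "spin": 0},
  {"slide": [-0.83, 1, 0], "spin": 0},
  {"slide": [-0.83, 1, 0], "spin": 0},
  {"slide": [-0.83, 1, 0], "spin": 0},
  {"slide": [-0.83, 1, 0], "spin": 0},
  {"slide": [-0.83, 1, 0], "spin": 0},
  {"slide": [-0.83, 1, 0], "spin": 0},
])

```text
time_s: 2.15
tcp_pos: [0.4317, 0.0811, 0.2196]
ee_rot: [[-0.913, -0.408, -0.005], [-0.408, 0.913, 0.008], [0.001, 0.009, -1.0]]
wrist_force: [0.9, -0.2, -0.7]
gripper_width: 0.998
```

Request:
servo_tool([
  {"slide": [-0.83, 1, 0], "spin": 0},
  {"slide": [-0.83, 1, 0], "spin": 0},
  {"slide": [-0.83, 1, 0], "spin": 0},
  {"slide": [-0.83, 1, 0], "spin": 0},
  {"slide": [-0.83, 1, 0], "spin": 0},
  {"slide": [-0.83, 1, 0], "spin": 0},
  {"slide": [-0.83, 1, 0], "spin": 0},
  {"slide": [-0.7, 0.8, 0], "spin": 0},
  {"slide": [0, 0, 0], "spin": 0},
])

```text
time_s: 3.05
tcp_pos: [0.5008, 0.3391, 0.2178]
ee_rot: [[-0.911, -0.412, -0.008], [-0.412, 0.911, 0.006], [0.005, 0.009, -1.0]]
wrist_force: [0.1, -1.0, -1.1]
gripper_width: 0.998
```

Run:
```python
from h import *
cap('wrist','w1'); cap('top','t1'); s=sense(); print(s['tcp_pos'],s['joints'],s['time_s'],s['ee_rot'])
```

```text
[0.49983022 0.33659118 0.2180954 ] [  49.03073946   20.19176559   -2.78307952   -0.62383783  -67.17261333
 -114.55061467] 3.15 [[-0.91182244 -0.41048053 -0.00925051]
 [-0.4105329   0.91183392  0.00465237]
 [ 0.00652522  0.00803978 -0.99994639]]
```

View pics/w1.png

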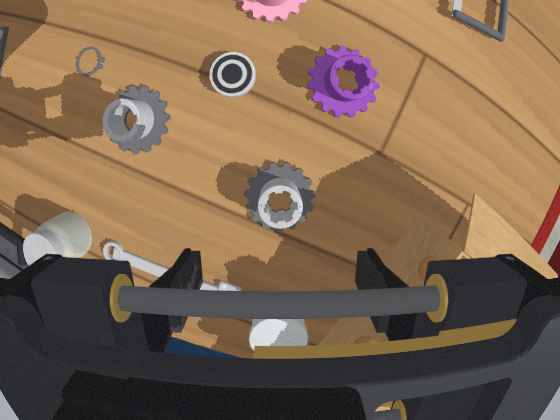

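View pics/t1.png

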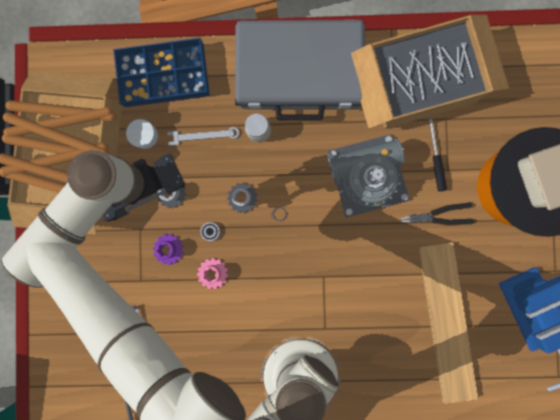

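Wrist view: the splined sprocket's hub top is at about (281,204), plain sprocket at (128,120). I'll measure its centre and groove angles by casting rays onto z=0.05.

```bash
cat > m.py <<'E'
from h import *
# rectify patch of horizontal plane z around (x,y): col -> +x, row -> -y (so angles CCW normal)
def rect(c,x,y,z,half=.05,n=500,fish=True):
    g=(np.arange(n)-n/2+.5)/n*2*half
    X,Y=np.meshgrid(x+g,y-g)
    P=np.stack([X,Y,np.full_like(X,z)],-1)-c['eye']
    q=P@c['rotation']; K=c['camera_matrix']
    if fish:
        h=np.hypot(q[...,0],q[...,1]);t=np.arctan2(h,q[...,2])/(h+1e-12)
        u=q[...,0]*t*K[0,0]+K[0,2];v=q[...,1]*t*K[1,1]+K[1,2]
    else:
        u=q[...,0]/q[...,2]*K[0,0]+K[0,2];v=q[...,1]/q[...,2]*K[1,1]+K[1,2]
    return cv2.remap(c['frame'][:,:,::-1].copy(),u.astype(np.float32),v.astype(np.float32),cv2.INTER_CUBIC)
E
python3 - <<'E'
from m import *
c=load('w1'); p=onz(c,281,204,.05,True); print(p)
i=rect(c,p[0],p[1],.05,.04); 
t=load('top0'); p2=onz(t,169.5,192,.05); j=rect(t,p[0],p[1],.05,.04,fish=False)
cv2.imwrite('pics/r1.png',np.hstack([i,j])[:, :1000][::1,::1] if 0 else cv2.resize(np.hstack([i,j]),(800,400)))
E
```

```text
[0.50663417 0.3460979  0.05      ]
```

View pics/r1.png

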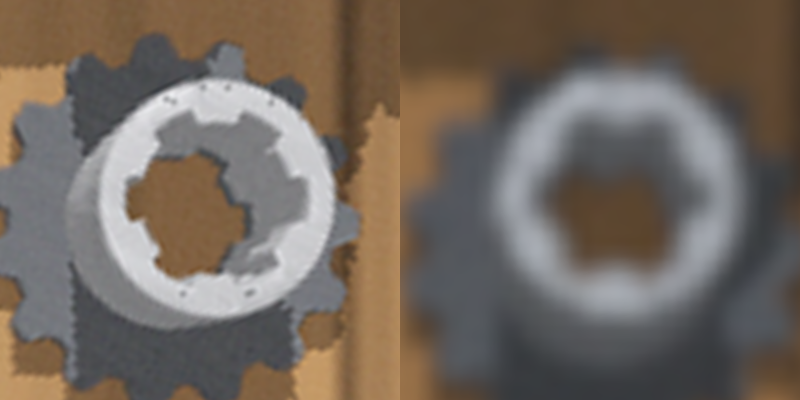

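```bash
cat >> m.py <<'E'
def hubfit(c,x,y,z,fish,thr,half=.04,R=.024,name=None):
    for k in range(2):
        i=rect(c,x,y,z,half,fish=fish); g=cv2.cvtColor(i,cv2.COLOR_BGR2GRAY)
        sat=i.max(2).astype(int)-i.min(2)
        m=((g>thr)&(sat<40)).astype(np.uint8)
        m=cv2.morphologyEx(m,cv2.MORPH_OPEN,np.ones((5,5)))
        cs,_=cv2.findContours(m,cv2.RETR_EXTERNAL,cv2.CHAIN_APPROX_NONE)
        ct=max(cs,key=cv2.contourArea); (cu,cv),rad=cv2.minEnclosingCircle(ct)
        hull=cv2.convexHull(ct); e=cv2.fitEllipse(hull)
        s=2*half/500
        x,y=x+(e[0][0]-249.5)*s,y-(e[0][1]-249.5)*s
        print('thr',thr,'centre',round(x,4),round(y,4),'axes mm',np.round(np.array(e[1])*s*1000,1))
    i=rect(c,x,y,z,half,fish=fish); g=cv2.cvtColor(i,cv2.COLOR_BGR2GRAY).astype(np.float32)
    return x,y,i,g
def phase(g,s,r0,r1,n=6,sign=-1):
    a=np.radians(np.arange(0,360,.5)); 
    for rr in np.arange(r0,r1,.0005):
        v=cv2.remap(g,(249.5+rr/s*np.cos(a)).astype(np.float32)[None],(249.5-rr/s*np.sin(a)).astype(np.float32)[None],cv2.INTER_LINEAR)[0]
        f=np.sum(sign*v*np.exp(-1j*n*a)); # max of sign*v at a=arg(f)... v~cos(n(a-a0)) -> f~exp(-i n a0)
        print('r',round(rr*1000,1),'amp',round(2*abs(f)/len(a),1),'angle',round(np.degrees(-np.angle(f))/n%(360/n),1))
E
python3 - <<'E'
from m import *
c=load('w1')
for thr in (150,165,180):
    x,y,i,g=hubfit(c,.5083,.3464,.05,True,thr)
gg=(g>170).astype(np.float32)*255; phase(gg,.08/500,.0155,.018)
t=load('top0'); x,y,i,g=hubfit(t,.508,.345,.05,False,120); phase(g,.08/500,.0155,.018)
E
```

```text
thr 150 centre 0.5088 0.3465 axes mm [46.9 50.8]
thr 150 centre 0.5088 0.3465 axes mm [46.8 50.9]
thr 165 centre 0.5097 0.3465 axes mm [46.9 47.9]
thr 165 centre 0.5097 0.3466 axes mm [47.  47.9]
thr 180 centre 0.5099 0.3465 axes mm [46.7 46.9]
thr 180 centre 0.5099 0.3465 axes mm [46.7 46.8]
r 15.5 amp 104.2 angle 0.0
r 16.0 amp 158.9 angle 59.3
r 16.5 amp 160.4 angle 59.4
r 17.0 amp 154.8 angle 59.9
r 17.5 amp 152.5 angle 0.0
thr 120 centre 0.5102 0.3472 axes mm [48.5 49.6]
thr 120 centre 0.5102 0.3472 axes mm [48.5 49.6]
r 15.5 amp 17.8 angle 59.6
r 16.0 amp 18.6 angle 59.6
r 16.5 amp 19.0 angle 59.4
r 17.0 amp 18.7 angle 59.2
r 17.5 amp 17.4 angle 59.1
```

Request:
servo_tool([
  {"slide": [-0.3, 0.07, 0.7], "spin": 0},
  {"slide": [-0.3, 0.06, 1], "spin": 0},
  {"slide": [0, 0, 1], "spin": 0},
  {"slide": [0, 0, 1], "spin": 0},
  {"slide": [0, 0, 1], "spin": 0},
  {"slide": [0, 0, 0.8], "spin": 0},
  {"slide": [0, 0, 0.4], "spin": 0},
  {"slide": [0, 0, 0], "spin": 0},
])

```text
time_s: 3.95
tcp_pos: [0.5103, 0.3379, 0.0697]
ee_rot: [[-0.915, -0.404, -0.008], [-0.404, 0.915, 0.006], [0.005, 0.009, -1.0]]
wrist_force: [0.1, 0.5, 0.1]
gripper_width: 1.005
```

Run:
```python
from h import *
cap('wrist','w2'); s=sense(); print(s['tcp_pos'],s['time_s'],s['ee_rot'])
```

```text
[0.51071571 0.33833206 0.07055046] 4.0 [[-0.91458488 -0.40434144 -0.00651835]
 [-0.40438216  0.91456258  0.00709581]
 [ 0.00309231  0.00912562 -0.99995358]]
```

View pics/w2.png

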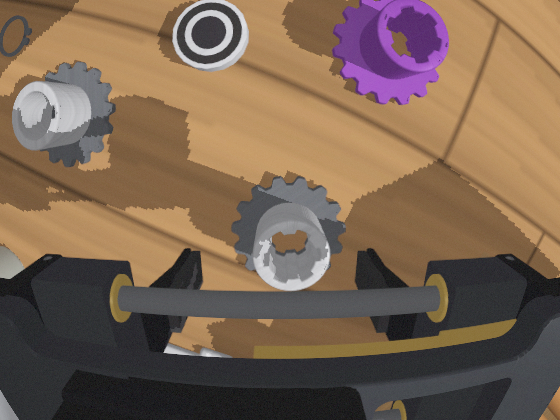

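Hub at (291,250) is right of the finger midline (278), consistent with the 8 mm shortfall. Correcting, then descending.

Request:
servo_tool([
  {"slide": [-0.13, 0.32, 0], "spin": 0},
  {"slide": [0, 0, 0], "spin": 0},
])

```text
time_s: 4.2
tcp_pos: [0.5117, 0.3481, 0.0733]
ee_rot: [[-0.915, -0.404, -0.003], [-0.404, 0.915, 0.01], [-0.001, 0.01, -1.0]]
wrist_force: [-0.0, -0.1, -0.3]
gripper_width: 1.001
```

Request:
servo_tool([
  {"slide": [0.09, -0.05, 0.8], "spin": 0},
  {"slide": [0, 0, 0.8], "spin": 0},
  {"slide": [0, 0, 0.4], "spin": 0},
  {"slide": [0, 0, 0], "spin": 0},
])

```text
time_s: 4.6
tcp_pos: [0.5127, 0.3505, 0.0274]
ee_rot: [[-0.914, -0.406, 0.005], [-0.406, 0.914, 0.018], [-0.012, 0.014, -1.0]]
wrist_force: [-0.4, -0.5, -0.7]
gripper_width: 1.002
```

Run:
```python
from h import *
cap('wrist','w3'); s=sense(); print(s['tcp_pos'],s['time_s'],s['wrist_force'])
```

```text
[0.5132057  0.35095601 0.0282295 ] 4.65 [0.21683787 0.71535593 0.33388881]
```

View pics/w3.png

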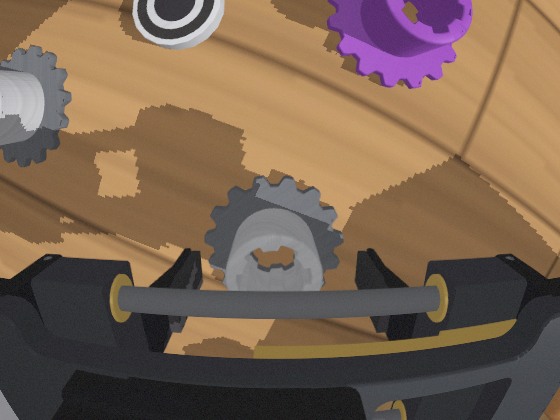

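Request:
servo_tool([
  {"slide": [0.19, -0.11, 0.1], "spin": 0},
  {"slide": [0, 0, 0.2], "spin": 0},
  {"slide": [0, 0, 0.2], "spin": 0},
  {"slide": [0, 0, 0], "spin": 0},
])

```text
time_s: 5.05
tcp_pos: [0.5111, 0.3477, 0.0177]
ee_rot: [[-0.913, -0.407, 0.01], [-0.407, 0.913, 0.023], [-0.018, 0.017, -1.0]]
wrist_force: [-0.3, -0.3, 0.4]
gripper_width: 0.995
```

Run:
```python
from h import *
s=sense(); print(s['tcp_pos'],s['time_s'],s['wrist_force'],s['joint_velocities'],s['ee_rot'])
```

```text
[0.51107634 0.34768415 0.01769428] 5.05 [-0.30635049 -0.26802098  0.41778494] [ 0.00734696 -0.65498935  0.47136048  0.34050063 -0.01229836 -0.05104244] [[-0.91341685 -0.40690441  0.00992323]
 [-0.40661393  0.9133182   0.02269307]
 [-0.01829698  0.01669331 -0.99969323]]
```

Request:
servo_tool([
  {"slide": [0.03, -0.02, 0], "spin": 0},
  {"slide": [0, 0, 0], "spin": 0},
  {"slide": [0, 0, 0], "spin": 0},
  {"slide": [0, 0, 0], "spin": 0},
  {"slide": [0, 0, 0], "spin": 0},
  {"slide": [0, 0, 0], "spin": 0},
], gripper=255)

```text
time_s: 5.65
tcp_pos: [0.5111, 0.3471, 0.0182]
ee_rot: [[-0.913, -0.407, 0.011], [-0.407, 0.913, 0.023], [-0.019, 0.017, -1.0]]
wrist_force: [-0.2, 1.2, -0.6]
gripper_width: 0.558
```

Run:
```python
from h import *
cap('wrist','w4'); s=sense(); print(s['tcp_pos'],s['time_s'],s['wrist_force'],s['moment'],s['gripper_width'],s['joint_velocities'],s['ee_rot'])
```

```text
[0.51109276 0.34716362 0.01820383] 5.7 [9.20661913e-01 4.29353490e-01 1.20700887e-04] [-0.22288303 -0.15382638  0.00247116] 0.556115648655189 [ 0.05672609  0.02413199 -0.03370185  0.01225514 -0.08473168 -0.00434808] [[-0.91321497 -0.40733246  0.01089461]
 [-0.40701674  0.91312682  0.02316868]
 [-0.01938552  0.01672369 -0.99967221]]
```

View pics/w4.png

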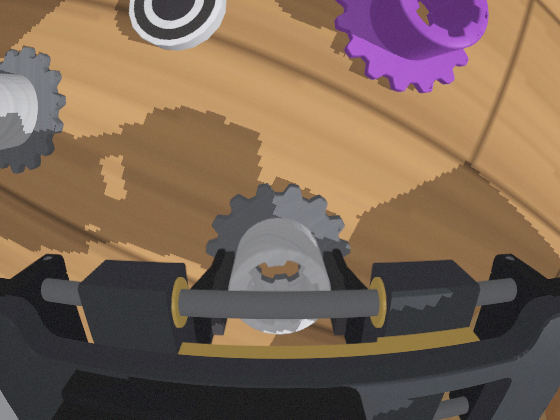

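Gripped: opening 48 mm, hub at (280,270) between the pads. Lifting.

Request:
servo_tool([
  {"slide": [0, 0, -0.4], "spin": 0},
  {"slide": [0, 0, -0.8], "spin": 0},
  {"slide": [0, 0, -1], "spin": 0},
  {"slide": [0, 0, -1], "spin": 0},
  {"slide": [0, 0, -1], "spin": 0},
  {"slide": [0, 0, -1], "spin": 0},
  {"slide": [0, 0, -1], "spin": 0},
  {"slide": [0, 0, -1], "spin": 0},
  {"slide": [0, 0, -1], "spin": 0},
  {"slide": [0, 0, -0.6], "spin": 0},
])

```text
time_s: 6.7
tcp_pos: [0.4978, 0.3338, 0.2301]
ee_rot: [[-0.917, -0.399, -0.028], [-0.399, 0.917, -0.002], [0.026, 0.01, -1.0]]
wrist_force: [0.7, 0.4, -5.4]
gripper_width: 0.554
```

Run:
```python
from m import *
t=load('top0')
p=onz(t,375.5,176,.165);print(p)
i=rect(t,p[0],p[1],.165,.05,fish=False)
w=load('scene0'); j=rect(w,p[0],p[1],.165,.05,fish=False)
cv2.imwrite('pics/r2.png',cv2.resize(np.hstack([i,j]),(800,400)))
s=sense(); print(s['tcp_pos'],s['wrist_force'],s['gripper_width'],s['ee_rot'][:,2])
```

```text
[ 0.52555024 -0.19598245  0.165     ]
[0.49782823 0.33384923 0.23009558] [ 0.69468603  0.38184388 -5.36658164] 0.5540094484624012 [-0.02802742 -0.00168365 -0.99960574]
```

View pics/r2.png

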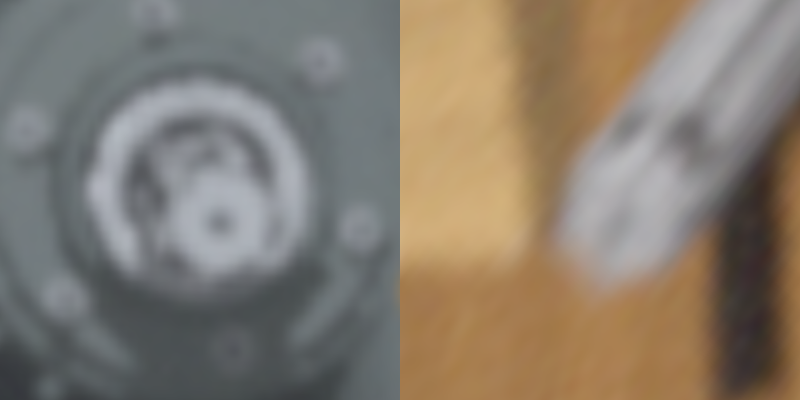

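Sprocket is lifted (weight about 5.4 N). Shaft tip from the top view is roughly (0.529,-0.2015). Next I'll move so the wrist camera sits nearly above the shaft.

Request:
servo_tool([
  {"slide": [0.21, -1, 0], "spin": 0},
  {"slide": [0.21, -1, 0], "spin": 0},
  {"slide": [0.21, -1, 0], "spin": 0},
  {"slide": [0.21, -1, 0], "spin": 0},
  {"slide": [0.21, -1, 0], "spin": 0},
  {"slide": [0.21, -1, 0], "spin": 0},
  {"slide": [0.21, -1, 0], "spin": 0},
  {"slide": [0.21, -1, 0], "spin": 0},
  {"slide": [0.21, -1, 0], "spin": 0},
  {"slide": [0.21, -1, 0], "spin": 0},
])

```text
time_s: 7.7
tcp_pos: [0.5371, 0.0748, 0.2187]
ee_rot: [[-0.916, -0.398, -0.057], [-0.399, 0.917, -0.002], [0.053, 0.021, -0.998]]
wrist_force: [-0.4, -0.0, -6.5]
gripper_width: 0.555
```

Request:
servo_tool([
  {"slide": [0.21, -1, -0.1], "spin": 0},
  {"slide": [0.21, -1, -0.1], "spin": 0},
  {"slide": [0.21, -1, -0.1], "spin": 0},
  {"slide": [0.21, -1, 0], "spin": 0},
  {"slide": [0.21, -1, 0], "spin": 0},
  {"slide": [0.21, -1, 0], "spin": 0},
  {"slide": [0.21, -1, 0], "spin": 0},
  {"slide": [0.21, -0.8, 0], "spin": 0},
  {"slide": [0.1, -0.4, 0], "spin": 0},
  {"slide": [0, 0, 0], "spin": 0},
])

```text
time_s: 8.7
tcp_pos: [0.565, -0.1402, 0.2103]
ee_rot: [[-0.918, -0.387, -0.09], [-0.389, 0.921, 0.008], [0.079, 0.042, -0.996]]
wrist_force: [-1.5, 0.7, -6.9]
gripper_width: 0.555
```

Run:
```python
from h import *
cap('wrist','w5'); s=sense(); print(s['tcp_pos'],s['time_s'],s['wrist_force'],s['joints'],s['gripper_width'],s['joint_velocities'],s['ee_rot'])
```

```text
[ 0.5647835  -0.13951573  0.21020896] 8.75 [-0.38012786  0.58669068 -7.60166673] [  1.71649042  21.05495564  -2.81035415  -0.67472424 -71.29786567
 -68.54046228] 0.5553725926395338 [ 1.42161715 -0.64107696 -0.02436963  0.0054635   0.05472148 -0.17442024] [[-0.9173654  -0.3876776  -0.09025966]
 [-0.38995823  0.92079374  0.00845426]
 [ 0.07983301  0.04295315 -0.99588238]]
```

View pics/w5.png

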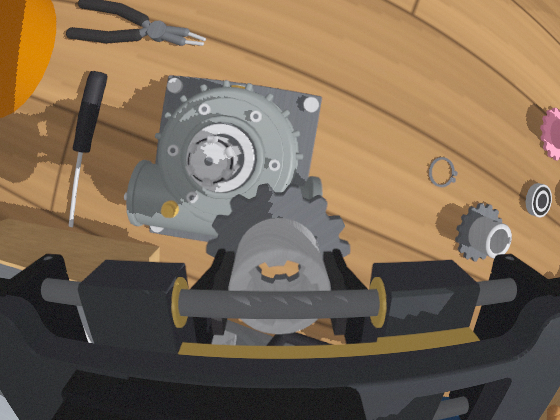

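Tool tilt has drifted to about 5° inward, and the rows can't command tilt directly. I'll test how it drifts while holding.

Request:
servo_tool([
  {"slide": [0, 0, 0], "spin": 0},
  {"slide": [0, 0, 0], "spin": 0},
  {"slide": [0, 0, 0], "spin": 0},
])

```text
time_s: 9.05
tcp_pos: [0.5641, -0.1369, 0.2098]
ee_rot: [[-0.916, -0.39, -0.091], [-0.392, 0.92, 0.01], [0.08, 0.045, -0.996]]
wrist_force: [0.2, -0.2, -6.5]
gripper_width: 0.553
```

Run:
```python
from h import *
s=sense(); print(s['tcp_pos'],s['joints'],s['ee_rot'][:,2])
from m import *
c=load('w5')
p=onz(c,213,158,.165,True);print(p)
i=rect(c,p[0],p[1],.165,.03); 
cv2.imwrite('pics/r3.png',i)
```

```text
[ 0.56410174 -0.13691581  0.20976811] [  1.92869539  20.99632733  -2.93025104  -0.78196417 -71.29935381
 -68.58708871] [-0.09143102  0.00985534 -0.99576264]
[ 0.52752217 -0.20079664  0.165     ]
```

View pics/r3.png

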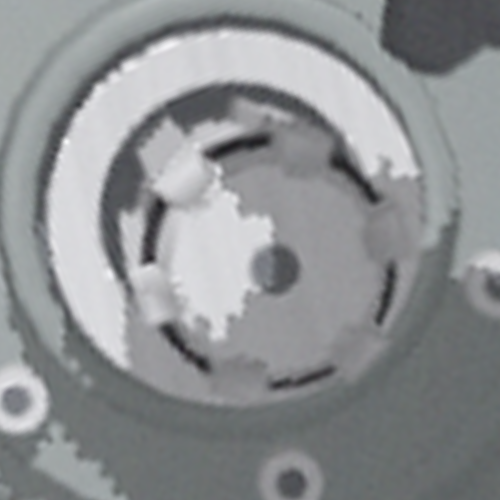

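Shaft from the wrist view: centre ≈ (0.5305,-0.203), crests at about 15° (mod 60). The sprocket groove is at about -1°. Now the roughly 16° counter-clockwise turn, and I'll watch what it does to the tilt.

Request:
servo_tool([
  {"slide": [0, 0, 0], "spin": -0.7},
  {"slide": [0, 0, 0], "spin": -0.7},
  {"slide": [0, 0, 0], "spin": -0.6},
  {"slide": [0, 0, 0], "spin": 0},
])

```text
time_s: 9.45
tcp_pos: [0.5643, -0.134, 0.2105]
ee_rot: [[-0.765, -0.638, -0.09], [-0.641, 0.767, 0.01], [0.063, 0.066, -0.996]]
wrist_force: [0.1, 0.3, -7.0]
gripper_width: 0.553
```

Request:
servo_tool([
  {"slide": [0, 0, -1], "spin": 0},
  {"slide": [0, 0, -0.8], "spin": 0},
])

```text
time_s: 9.65
tcp_pos: [0.5663, -0.133, 0.2531]
ee_rot: [[-0.766, -0.635, -0.098], [-0.639, 0.769, 0.011], [0.068, 0.072, -0.995]]
wrist_force: [0.5, 0.6, -5.1]
gripper_width: 0.552
```

Request:
servo_tool([
  {"slide": [0, 0, 0.3], "spin": 0},
  {"slide": [0, 0, 0.3], "spin": 0},
  {"slide": [0, 0, 0.3], "spin": 0},
  {"slide": [0, 0, 0.3], "spin": 0},
])

```text
time_s: 10.05
tcp_pos: [0.5639, -0.1315, 0.222]
ee_rot: [[-0.768, -0.633, -0.094], [-0.637, 0.771, 0.012], [0.064, 0.069, -0.996]]
wrist_force: [0.4, -1.2, -6.7]
gripper_width: 0.555
```

Request:
servo_tool([
  {"slide": [0.35, -0.17, 0], "spin": 0},
  {"slide": [0.35, -0.17, 0], "spin": 0},
  {"slide": [0.35, -0.17, 0], "spin": 0},
  {"slide": [0.35, -0.17, 0], "spin": 0},
])

```text
time_s: 10.45
tcp_pos: [0.5446, -0.1689, 0.219]
ee_rot: [[-0.767, -0.633, -0.102], [-0.638, 0.77, 0.012], [0.071, 0.074, -0.995]]
wrist_force: [-0.1, 0.3, -6.8]
gripper_width: 0.555
```

Request:
servo_tool([
  {"slide": [-1, 0, 0], "spin": 0},
  {"slide": [-1, 0, 0], "spin": 0},
])

```text
time_s: 10.65
tcp_pos: [0.5807, -0.1415, 0.2172]
ee_rot: [[-0.771, -0.628, -0.102], [-0.632, 0.775, 0.012], [0.071, 0.074, -0.995]]
wrist_force: [0.4, 1.0, -6.4]
gripper_width: 0.555
```

Tilt is about 5.8° and nearly all along world x. Turning by the 60° groove symmetry (clockwise) puts the jaw axis across the tilt, so the hub can swivel upright in the pads as it engages.

Request:
servo_tool([
  {"slide": [0, 0, 0], "spin": 0.95},
  {"slide": [0, 0, 0], "spin": 0.95},
  {"slide": [0, 0, 0], "spin": 0.95},
  {"slide": [0, 0, 0], "spin": 0.95},
  {"slide": [0, 0, 0], "spin": 0.95},
  {"slide": [0, 0, 0], "spin": 0.95},
  {"slide": [0, 0, 0], "spin": 0.95},
  {"slide": [0, 0, 0], "spin": 0.8},
  {"slide": [0, 0, 0], "spin": 0},
])

```text
time_s: 11.55
tcp_pos: [0.5824, -0.1482, 0.2199]
ee_rot: [[-0.916, 0.391, -0.094], [0.392, 0.92, 0.011], [0.091, -0.027, -0.996]]
wrist_force: [0.7, 0.5, -5.6]
gripper_width: 0.551
```

Run:
```python
from h import *
cap('wrist','w6');cap('top','t6');cap('scene','s6'); s=sense(); print(s['tcp_pos'],s['time_s'],s['joints'],s['ee_rot'])
R=s['ee_rot'];print(np.degrees(np.arctan2(R[1,0],R[0,0])))
```

```text
[ 0.58247493 -0.14784044  0.21974648] 11.7 [   0.79973121   22.66437091    1.08776535   -0.74572089  -73.81706733
 -113.50778527] [[-0.91655315  0.38867615 -0.09413377]
 [ 0.38941132  0.92099603  0.01118644]
 [ 0.09104473 -0.02640378 -0.99549671]]
156.98106179845465
```

View pics/w6.png

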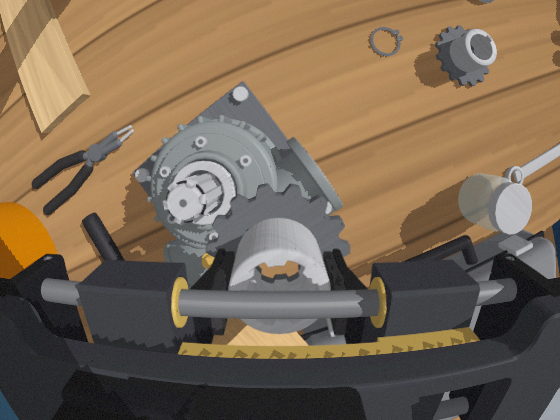

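View pics/s6.png

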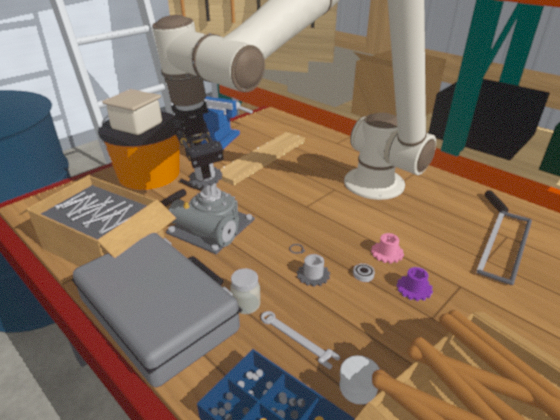

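Run:
```python
from m import *
c=load('w6')
p=onz(c,183,203,.165,True);print(p)
p=(.530,-.2025)
i=rect(c,p[0],p[1],.165,.025); c5=load('w5'); k=rect(c5,p[0],p[1],.165,.025)
for im in(i,k):
    for d in range(6):
        a=np.radians(15+60*d); cv2.line(im,(250,250),(int(250+170*np.cos(a)),int(250-170*np.sin(a))),(0,0,255),1)
    cv2.circle(im,(250,250),140,(0,255,0),1); cv2.circle(im,(250,250),170,(0,255,0),1)
cv2.imwrite('pics/r6.png',cv2.resize(np.hstack([i,k]),(800,400)))
```

```text
[ 0.53065281 -0.20298665  0.165     ]
```

View pics/r6.png

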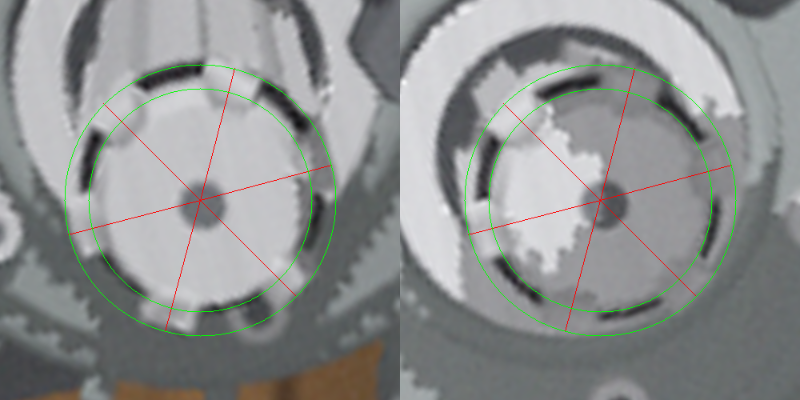

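Run:
```python
from m import *
c=load('w6'); s=sense(); R=s['ee_rot']; tcp=s['tcp_pos']
Rg=np.array([[-0.91321497,-0.40733246,0.01089461],[-0.40701674,0.91312682,0.02316868],[-0.01938552,0.01672369,-0.99967221]])
tg=np.array([0.51109276,0.34716362,0.01820383])
# sprocket frame at grip: x east groove at -0.4deg
a=np.radians(-.4); S=np.array([[np.cos(a),-np.sin(a),0],[np.sin(a),np.cos(a),0],[0,0,1]])
top=np.array([.5105,.3467,.05]); bot=np.array([.5105,.3467,0.])
Q=R@Rg.T; S2=Q@S; top2=tcp+Q@(top-tg); bot2=tcp+Q@(bot-tg)
ang=np.degrees(np.arctan2(S2[1,0],S2[0,0])); print('groove ang',ang%60,'axis',S2[:,2],'top',top2,'bot',bot2)
fr=c['frame'][:,:,::-1].copy(); big=cv2.resize(fr[200:340,180:380],None,fx=4,fy=4,interpolation=cv2.INTER_CUBIC)
def P(p): u,v=proj(c,p,True); return (int((u-180)*4),int((v-200)*4))
for k in range(6):
    t=np.radians(60*k)
    for rr0,rr1,col in((.0,.018,(0,0,255)),): cv2.line(big,P(top2),P(top2+S2@np.array([.018*np.cos(t),.018*np.sin(t),0])),col,1)
for rr in(.024,.018,.015):
    pts=np.array([P(top2+S2@np.array([rr*np.cos(t),rr*np.sin(t),0])) for t in np.linspace(0,6.283,73)]); cv2.polylines(big,[pts],True,(0,255,0),1)
cv2.imwrite('pics/r7.png',big)
```

```text
groove ang 12.44556199654869 axis [ 0.11837087 -0.00332926  0.99296388] top [ 0.58550049 -0.14782974  0.25140731] bot [ 0.57958195 -0.14766327  0.20175912]
```

View pics/r7.png

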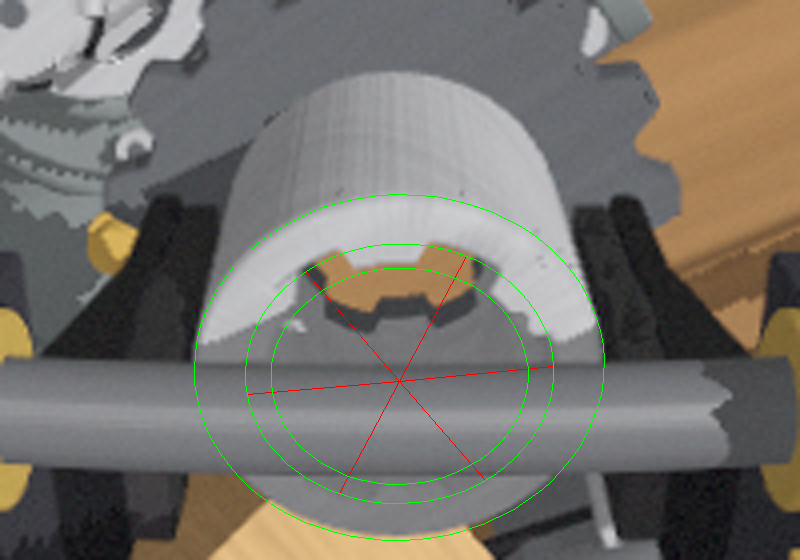

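The hub overlay matches, and grooves and crests agree to about 1–2° (both near 14°). Moving the bore's lower end over the shaft tip, still above it.

Request:
servo_tool([
  {"slide": [0.24, -0.7, 0.04], "spin": 0},
  {"slide": [0.24, -0.7, 0.04], "spin": 0},
  {"slide": [0.24, -0.7, 0.04], "spin": 0},
  {"slide": [0.2, -0.6, 0.04], "spin": 0},
  {"slide": [0, 0, 0], "spin": 0},
  {"slide": [0, 0, 0], "spin": 0},
])

```text
time_s: 12.3
tcp_pos: [0.53, -0.2064, 0.22]
ee_rot: [[-0.918, 0.386, -0.094], [0.387, 0.922, 0.011], [0.091, -0.026, -0.996]]
wrist_force: [0.3, -0.2, -5.9]
gripper_width: 0.552
```

```bash
cat > st.py <<'E'
from m import *
Rg=np.array([[-0.91321497,-0.40733246,0.01089461],[-0.40701674,0.91312682,0.02316868],[-0.01938552,0.01672369,-0.99967221]])
tg=np.array([0.51109276,0.34716362,0.01820383])
a=np.radians(1.); S=np.array([[np.cos(a),-np.sin(a),0],[np.sin(a),np.cos(a),0],[0,0,1]])
def spr():
    s=sense(); R=s['ee_rot']; tcp=s['tcp_pos']; Q=R@Rg.T
    S2=Q@S; f=lambda z: tcp+Q@(np.array([.5105,.3467,z])-tg)
    print('t',s['time_s'],'tcp',tcp.round(4),'F',s['wrist_force'].round(1),'M',s['moment'].round(2),'w',round(s['gripper_width'],3))
    print('groove',round(np.degrees(np.arctan2(S2[1,0],S2[0,0]))%60,1),'axis',S2[:,2].round(3),'bot',f(0).round(4),'mid',f(.036).round(4))
    d=np.array([.5305,-.2025])-f(0)[:2]; print('units to shaft (bot)',(R.T@np.array([d[0],d[1],0])/.025).round(2),'per world z down 1mm',(R.T@np.array([0,0,-.001])/.025).round(4)); print(R.round(3).tolist())
if __name__=='__main__': spr()
E
python3 st.py
```

```text
t 12.3 tcp [ 0.53   -0.2064  0.22  ] F [ 0.3 -0.2 -5.9] M [-0.1  -0.4   0.01] w 0.552
groove 14.0 axis [ 0.118 -0.003  0.993] bot [ 0.5271 -0.2063  0.202 ] mid [ 0.5314 -0.2064  0.2378]
units to shaft (bot) [-0.07  0.19 -0.01] per world z down 1mm [-0.0036  0.001   0.0398]
[[-0.918, 0.386, -0.094], [0.387, 0.922, 0.011], [0.091, -0.026, -0.996]]
```

Request:
servo_tool([
  {"slide": [-0.06, 0.14, 0], "spin": 0},
  {"slide": [0, 0, 0], "spin": 0},
  {"slide": [-0.04, 0.01, 0.35], "spin": 0},
  {"slide": [-0.04, 0.01, 0.35], "spin": 0},
  {"slide": [-0.02, 0.01, 0.25], "spin": 0},
  {"slide": [0, 0, 0], "spin": 0},
])

```text
time_s: 12.9
tcp_pos: [0.5341, -0.2025, 0.193]
ee_rot: [[-0.918, 0.385, -0.094], [0.385, 0.923, 0.012], [0.091, -0.025, -0.996]]
wrist_force: [-0.4, -0.6, -7.0]
gripper_width: 0.554
```

```bash
python3 st.py; python3 -c "
from h import *
cap('wrist','w8');c=cap('scene','s8'); cv2.imwrite('pics/s8z.png',cv2.resize(c['frame'][140:260,150:270,::-1],(600,600),interpolation=cv2.INTER_CUBIC))"
```

```text
t 12.9 tcp [ 0.5341 -0.2025  0.193 ] F [-0.4 -0.6 -7. ] M [-0.1  -0.34 -0.07] w 0.554
groove 14.1 axis [ 0.118 -0.004  0.993] bot [ 0.5312 -0.2023  0.175 ] mid [ 0.5355 -0.2025  0.2107]
units to shaft (bot) [ 0.02 -0.02  0.  ] per world z down 1mm [-0.0036  0.001   0.0398]
[[-0.918, 0.385, -0.094], [0.385, 0.923, 0.012], [0.091, -0.025, -0.996]]
```

View pics/w8.png

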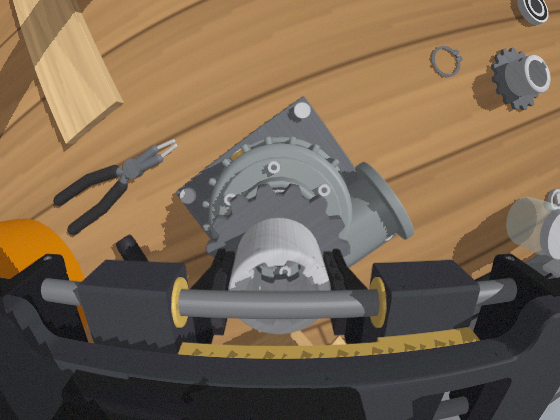

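View pics/s8z.png

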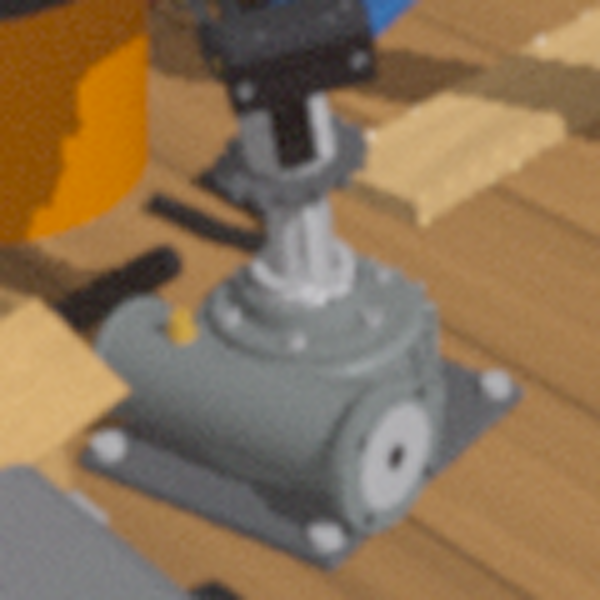

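Aligned and 10 mm above the tip. Descending gently into the chamfer.

Request:
servo_tool([
  {"slide": [0, -0.01, 0.2], "spin": 0},
  {"slide": [0, 0, 0.2], "spin": 0},
  {"slide": [0, 0, 0.15], "spin": 0},
  {"slide": [0, 0, 0.1], "spin": 0},
])

```text
time_s: 13.4
tcp_pos: [0.5339, -0.2032, 0.1779]
ee_rot: [[-0.919, 0.384, -0.089], [0.385, 0.923, 0.01], [0.086, -0.025, -0.996]]
wrist_force: [-0.2, 0.6, -6.0]
gripper_width: 0.554
```

```bash
python3 st.py
```

```text
t 13.4 tcp [ 0.5339 -0.2032  0.1779] F [-0.2  0.6 -6. ] M [-0.12 -0.4   0.1 ] w 0.554
groove 14.1 axis [ 0.113 -0.002  0.994] bot [ 0.5311 -0.203   0.1599] mid [ 0.5351 -0.2031  0.1956]
units to shaft (bot) [0.03 0.01 0.  ] per world z down 1mm [-0.0034  0.001   0.0398]
[[-0.919, 0.384, -0.089], [0.385, 0.923, 0.01], [0.086, -0.025, -0.996]]
```

Bottom is 5 mm below the tip with no contact force, so the splines are meshing. Continuing.

Request:
servo_tool([
  {"slide": [0, 0, 0.2], "spin": 0},
  {"slide": [0, 0, 0.2], "spin": 0},
  {"slide": [0, 0, 0.15], "spin": 0},
])

```text
time_s: 13.7
tcp_pos: [0.5327, -0.2031, 0.1633]
ee_rot: [[-0.919, 0.384, -0.089], [0.385, 0.923, 0.01], [0.086, -0.025, -0.996]]
wrist_force: [0.1, 0.3, -6.2]
gripper_width: 0.554
```

```bash
python3 st.py
```

```text
t 13.7 tcp [ 0.5327 -0.2031  0.1633] F [ 0.1  0.3 -6.2] M [-0.09 -0.43 -0.05] w 0.554
groove 14.1 axis [ 0.113 -0.002  0.994] bot [ 0.5299 -0.203   0.1453] mid [ 0.5339 -0.203   0.1811]
units to shaft (bot) [-0.02  0.03 -0.  ] per world z down 1mm [-0.0034  0.001   0.0398]
[[-0.919, 0.384, -0.089], [0.385, 0.923, 0.01], [0.086, -0.025, -0.996]]
```

Request:
servo_tool([
  {"slide": [0, 0, 0.2], "spin": 0},
  {"slide": [0, 0, 0.2], "spin": 0},
])

```text
time_s: 13.9
tcp_pos: [0.5322, -0.2033, 0.1537]
ee_rot: [[-0.919, 0.384, -0.088], [0.384, 0.923, 0.009], [0.084, -0.025, -0.996]]
wrist_force: [-2.3, 1.9, 2.7]
gripper_width: 0.557
```

```bash
python3 st.py; python3 -c "
from h import *
cap('wrist','w9');c=cap('scene','s9'); cv2.imwrite('pics/s9z.png',cv2.resize(c['frame'][140:260,150:270,::-1],(600,600),interpolation=cv2.INTER_CUBIC))"
```

```text
t 13.9 tcp [ 0.5322 -0.2033  0.1537] F [-2.3  1.9  2.7] M [0.48 0.35 0.05] w 0.557
groove 14.2 axis [ 0.112 -0.001  0.994] bot [ 0.5294 -0.2031  0.1357] mid [ 0.5334 -0.2032  0.1715]
units to shaft (bot) [-0.03  0.04 -0.  ] per world z down 1mm [-0.0034  0.001   0.0398]
[[-0.919, 0.384, -0.088], [0.384, 0.923, 0.009], [0.084, -0.025, -0.996]]
```

View pics/s9z.png

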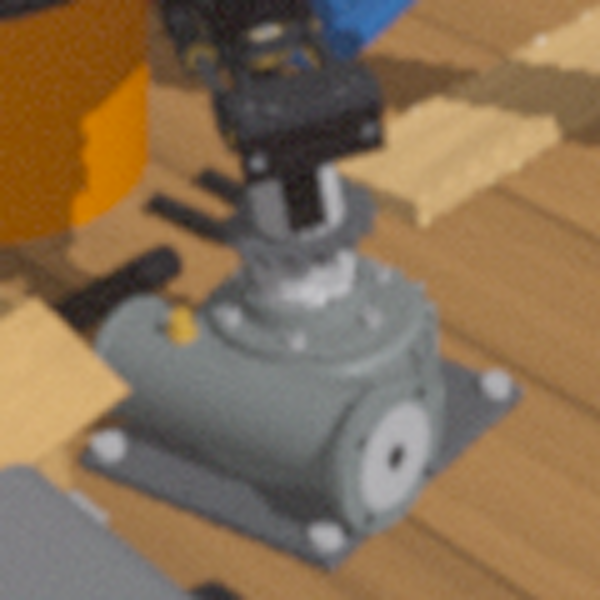

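View pics/w9.png

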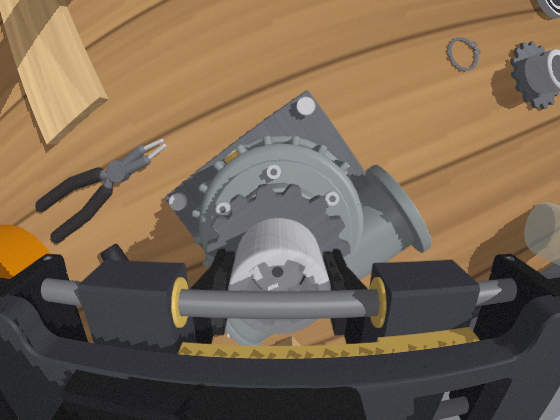

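Light contact at 29 mm depth, as expected from the tilt. Continuing in small steps so the hub swivels upright.

Request:
servo_tool([
  {"slide": [0, 0, 0.15], "spin": 0},
  {"slide": [0, 0, 0.15], "spin": 0},
])

```text
time_s: 14.2
tcp_pos: [0.5319, -0.2034, 0.1501]
ee_rot: [[-0.92, 0.382, -0.086], [0.383, 0.924, 0.007], [0.082, -0.026, -0.996]]
wrist_force: [-5.0, 4.0, 10.4]
gripper_width: 0.552
```

```bash
python3 st.py
```

```text
t 14.2 tcp [ 0.5319 -0.2034  0.1501] F [-5.   4.  10.4] M [1.4  1.4  0.04] w 0.552
groove 14.3 axis [0.11  0.001 0.994] bot [ 0.5292 -0.2033  0.1321] mid [ 0.5331 -0.2033  0.1679]
units to shaft (bot) [-0.04  0.05 -0.  ] per world z down 1mm [-0.0033  0.001   0.0399]
[[-0.92, 0.382, -0.086], [0.383, 0.924, 0.007], [0.082, -0.026, -0.996]]
```

Request:
servo_tool([
  {"slide": [0.1, 0.02, 0.05], "spin": 0},
  {"slide": [0.03, 0.02, 0.15], "spin": 0},
])

```text
time_s: 14.4
tcp_pos: [0.5317, -0.203, 0.1484]
ee_rot: [[-0.921, 0.381, -0.077], [0.382, 0.924, 0.003], [0.072, -0.027, -0.997]]
wrist_force: [-3.4, -0.5, 6.2]
gripper_width: 0.555
```

```bash
python3 st.py
```

```text
t 14.4 tcp [ 0.5317 -0.203   0.1484] F [-3.4 -0.5  6.2] M [-0.44  0.58  0.1 ] w 0.555
groove 14.4 axis [0.101 0.005 0.995] bot [ 0.5292 -0.203   0.1304] mid [ 0.5328 -0.2028  0.1662]
units to shaft (bot) [-0.04  0.04 -0.  ] per world z down 1mm [-0.0029  0.0011  0.0399]
[[-0.921, 0.381, -0.077], [0.382, 0.924, 0.003], [0.072, -0.027, -0.997]]
```

The tool's tilt is now easing by itself (0.089 → 0.077). Repeating.

Request:
servo_tool([
  {"slide": [0.08, -0.02, 0.15], "spin": 0},
  {"slide": [0.08, -0.02, 0.15], "spin": 0},
  {"slide": [0.08, -0.02, 0.15], "spin": 0},
  {"slide": [0.08, -0.02, 0.15], "spin": 0},
])

```text
time_s: 14.8
tcp_pos: [0.531, -0.2029, 0.1374]
ee_rot: [[-0.924, 0.379, -0.054], [0.38, 0.925, -0.002], [0.05, -0.022, -0.999]]
wrist_force: [4.9, -1.2, 1.9]
gripper_width: 0.553
```

```bash
python3 st.py
```

```text
t 14.8 tcp [ 0.531  -0.2029  0.1374] F [ 4.9 -1.2  1.9] M [-0.53 -1.95  0.13] w 0.553
groove 14.6 axis [0.078 0.01  0.997] bot [ 0.5288 -0.203   0.1193] mid [ 0.5316 -0.2026  0.1552]
units to shaft (bot) [-0.06  0.04 -0.  ] per world z down 1mm [-0.002   0.0009  0.0399]
[[-0.924, 0.379, -0.054], [0.38, 0.925, -0.002], [0.05, -0.022, -0.999]]
```

Request:
servo_tool([
  {"slide": [0.02, 0, 0.15], "spin": 0},
  {"slide": [0.03, 0, 0.15], "spin": 0},
  {"slide": [0.03, 0, 0.15], "spin": 0},
])

```text
time_s: 15.1
tcp_pos: [0.5306, -0.203, 0.1274]
ee_rot: [[-0.925, 0.378, -0.049], [0.379, 0.926, -0.004], [0.044, -0.022, -0.999]]
wrist_force: [3.2, -0.2, 7.6]
gripper_width: 0.553
```

```bash
python3 st.py
```

```text
t 15.1 tcp [ 0.5306 -0.203   0.1274] F [ 3.2 -0.2  7.6] M [-0.06 -1.11  0.1 ] w 0.553
groove 14.7 axis [0.073 0.012 0.997] bot [ 0.5286 -0.2031  0.1093] mid [ 0.5312 -0.2026  0.1452]
units to shaft (bot) [-0.06  0.05 -0.  ] per world z down 1mm [-0.0017  0.0009  0.04  ]
[[-0.925, 0.378, -0.049], [0.379, 0.926, -0.004], [0.044, -0.022, -0.999]]
```

Request:
servo_tool([
  {"slide": [0.02, 0, 0.12], "spin": 0},
  {"slide": [0.02, 0, 0.12], "spin": 0},
  {"slide": [0.0, 0, 0.1], "spin": 0},
])

```text
time_s: 15.4
tcp_pos: [0.5305, -0.203, 0.1237]
ee_rot: [[-0.926, 0.376, -0.045], [0.377, 0.926, -0.006], [0.039, -0.023, -0.999]]
wrist_force: [-2.5, 1.0, 17.9]
gripper_width: 0.552
```

```bash
python3 st.py
```

```text
t 15.4 tcp [ 0.5305 -0.203   0.1237] F [-2.5  1.  17.9] M [0.96 0.46 0.03] w 0.552
groove 14.8 axis [0.069 0.015 0.997] bot [ 0.5285 -0.2032  0.1056] mid [ 0.531  -0.2026  0.1415]
units to shaft (bot) [-0.06  0.05 -0.  ] per world z down 1mm [-0.0016  0.0009  0.04  ]
[[-0.926, 0.376, -0.045], [0.377, 0.926, -0.006], [0.039, -0.023, -0.999]]
```

Request:
servo_tool([
  {"slide": [0.01, 0, 0.12], "spin": 0},
  {"slide": [0, 0, 0.12], "spin": 0},
])

```text
time_s: 15.6
tcp_pos: [0.5305, -0.203, 0.1236]
ee_rot: [[-0.926, 0.374, -0.043], [0.375, 0.927, -0.008], [0.037, -0.024, -0.999]]
wrist_force: [-1.0, 1.9, 17.3]
gripper_width: 0.554
```

```bash
python3 st.py;  python3 -c "
from h import *
cap('wrist','w10');c=cap('scene','s10'); cv2.imwrite('pics/s10z.png',cv2.resize(c['frame'][140:260,150:270,::-1],(600,600),interpolation=cv2.INTER_CUBIC))"; python3 st.py
```

```text
t 15.6 tcp [ 0.5305 -0.203   0.1236] F [-1.   1.9 17.3] M [0.86 0.38 0.04] w 0.554
groove 14.9 axis [0.067 0.017 0.998] bot [ 0.5285 -0.2032  0.1054] mid [ 0.5309 -0.2026  0.1414]
units to shaft (bot) [-0.06  0.06 -0.  ] per world z down 1mm [-0.0015  0.0009  0.04  ]
[[-0.926, 0.374, -0.043], [0.375, 0.927, -0.008], [0.037, -0.024, -0.999]]
t 15.7 tcp [ 0.5305 -0.203   0.1236] F [-1.3  0.9 16.4] M [0.87 0.27 0.03] w 0.553
groove 14.9 axis [0.067 0.017 0.998] bot [ 0.5285 -0.2032  0.1054] mid [ 0.5309 -0.2026  0.1414]
units to shaft (bot) [-0.06  0.06 -0.  ] per world z down 1mm [-0.0015  0.0009  0.04  ]
[[-0.926, 0.374, -0.043], [0.375, 0.927, -0.008], [0.036, -0.024, -0.999]]
```

View pics/w10.png

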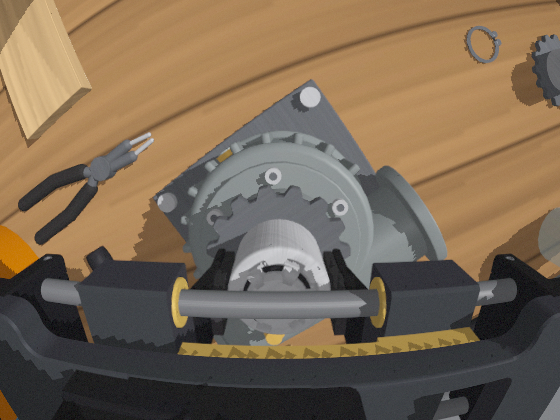

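View pics/s10z.png

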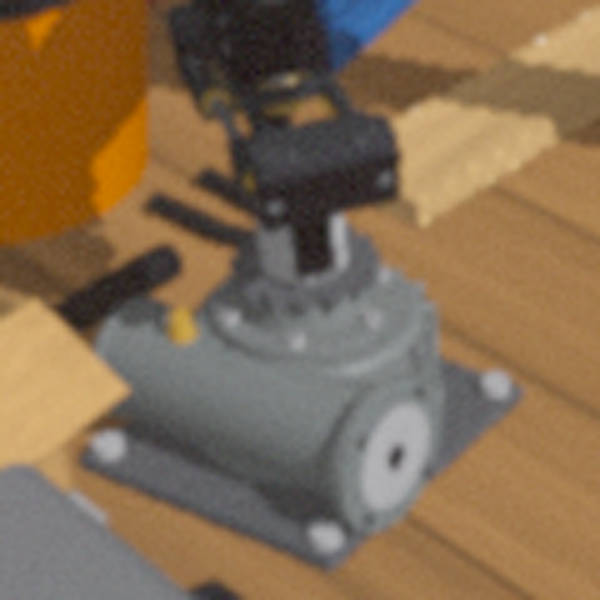

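Request:
servo_tool([
  {"slide": [0, 0, 0.2], "spin": 0},
  {"slide": [0, 0, 0.2], "spin": 0},
])

```text
time_s: 15.9
tcp_pos: [0.5299, -0.2036, 0.1221]
ee_rot: [[-0.927, 0.372, -0.041], [0.372, 0.928, -0.011], [0.034, -0.026, -0.999]]
wrist_force: [-5.4, 4.4, 27.0]
gripper_width: 0.552
```

```bash
python3 st.py
python3 - <<'E'
from h import *
c=load('w10'); big=cv2.resize(c['frame'][215:345,200:360,::-1],None,fx=5,fy=4.6,interpolation=cv2.INTER_CUBIC)
cv2.imwrite('pics/w10z.png',big)
E
```

```text
t 15.9 tcp [ 0.5299 -0.2036  0.1221] F [-5.4  4.4 27. ] M [ 1.72  1.44 -0.07] w 0.552
groove 15.1 axis [0.065 0.02  0.998] bot [ 0.528  -0.2039  0.104 ] mid [ 0.5304 -0.2032  0.1399]
units to shaft (bot) [-0.07  0.09 -0.  ] per world z down 1mm [-0.0014  0.001   0.04  ]
[[-0.927, 0.372, -0.041], [0.372, 0.928, -0.011], [0.034, -0.026, -0.999]]
```

View pics/w10z.png

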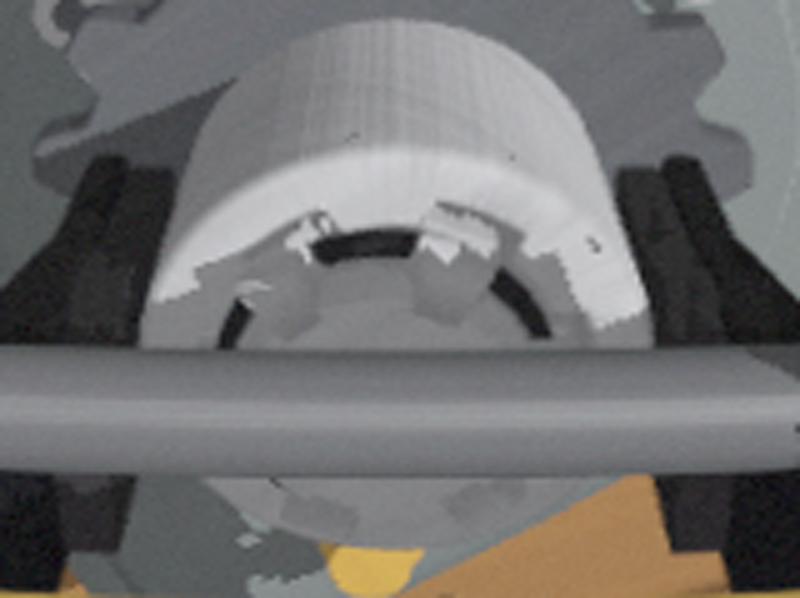

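```bash
cat > ov.py <<'E'
from st import *
import sys
def ov(name,dz=(0,)):
    c=load(name); f=5
    big=cv2.resize(c['frame'][205:345,200:360,::-1],None,fx=5,fy=4.2,interpolation=cv2.INTER_CUBIC)
    P=lambda p:[(lambda u,v:((u-200)*5,(v-205)*4.2))(*proj(c,p,True))][0]
    def circ(r,z,col):
        pts=np.array([P((.5305+r*np.cos(t),-.2025+r*np.sin(t),z)) for t in np.linspace(0,6.283,91)]).astype(int); cv2.polylines(big,[pts],True,col,1)
    circ(.014,.165,(0,0,255)); circ(.017,.162,(0,128,255)); 
    circ(.024,.155,(0,255,0)); circ(.024,.158,(255,255,0)); circ(.0425,.113,(255,0,255))
    cv2.imwrite('pics/ov_%s.png'%name,big)
if __name__=='__main__':
    cap('wrist',sys.argv[1]); ov(sys.argv[1]); spr()
E
python3 ov.py w11
```

```text
t 15.95 tcp [ 0.5299 -0.2036  0.1222] F [-4.5  3.5 25. ] M [ 1.33  1.16 -0.06] w 0.556
groove 15.1 axis [0.065 0.02  0.998] bot [ 0.528  -0.2038  0.1041] mid [ 0.5303 -0.2031  0.14  ]
units to shaft (bot) [-0.07  0.09 -0.  ] per world z down 1mm [-0.0013  0.001   0.04  ]
[[-0.927, 0.372, -0.041], [0.372, 0.928, -0.011], [0.034, -0.026, -0.999]]
```

View pics/ov_w11.png

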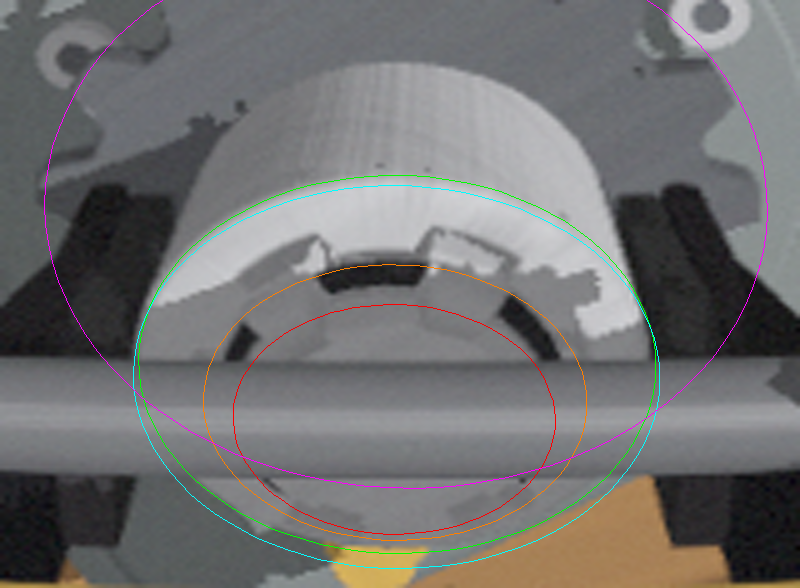

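The overlay shows the hub's top rim on the predicted home circle (green, 10 mm below the tip), with the dark ring groove visible above the hub. I'll repeat the push to confirm it's on the hard stop.

Request:
servo_tool([
  {"slide": [0.03, 0.02, 0.2], "spin": 0},
  {"slide": [0.03, 0.02, 0.22], "spin": 0},
])

```text
time_s: 16.15
tcp_pos: [0.53, -0.2035, 0.1221]
ee_rot: [[-0.929, 0.369, -0.035], [0.37, 0.929, -0.017], [0.026, -0.028, -0.999]]
wrist_force: [-4.6, 1.4, 28.4]
gripper_width: 0.552
```

```bash
python3 ov.py w12
```

```text
t 16.2 tcp [ 0.53   -0.2035  0.1221] F [-4.6  1.3 26.1] M [ 0.74  1.04 -0.07] w 0.559
groove 15.2 axis [0.058 0.025 0.998] bot [ 0.5281 -0.2039  0.104 ] mid [ 0.5303 -0.203   0.1399]
units to shaft (bot) [-0.07  0.09 -0.  ] per world z down 1mm [-0.001   0.0011  0.04  ]
[[-0.929, 0.369, -0.034], [0.37, 0.929, -0.017], [0.026, -0.028, -0.999]]
```

View pics/ov_w12.png

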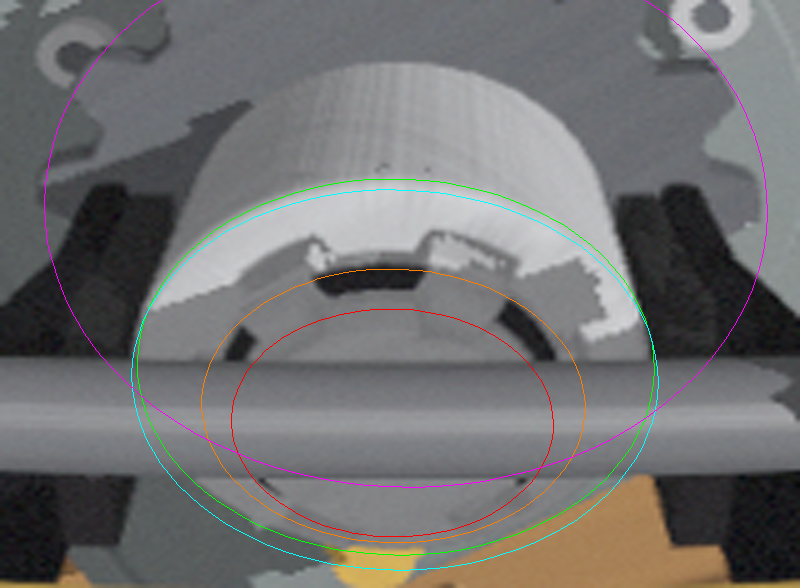

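Height is unchanged under the repeated push, so it's on the stop. Checking that the force holds steady over time.

Run:
```python
from h import *
for k in range(8):
    c=optics.capture('wrist'); s=sense(); print(s['time_s'],s['tcp_pos'].round(4),s['wrist_force'].round(1),round(s['gripper_width'],3))
c=cap('top','t13');c=cap('scene','s13')
```

```text
16.25 [ 0.5299 -0.2035  0.1221] [-4.4  0.6 26. ] 0.557
16.3 [ 0.53   -0.2035  0.1221] [-5.4  1.5 26.6] 0.55
16.35 [ 0.53   -0.2035  0.1221] [-4.6  0.7 26.8] 0.556
16.4 [ 0.5299 -0.2035  0.1221] [-5.7  0.8 26.5] 0.555
16.45 [ 0.5299 -0.2035  0.1221] [-4.4  1.3 25.3] 0.554
16.5 [ 0.5299 -0.2035  0.1221] [-4.9  1.4 26.3] 0.551
16.55 [ 0.53   -0.2035  0.1221] [-4.3  1.3 27. ] 0.555
16.6 [ 0.5299 -0.2035  0.1221] [-3.9  0.2 25.9] 0.553
```

View pics/t13.png

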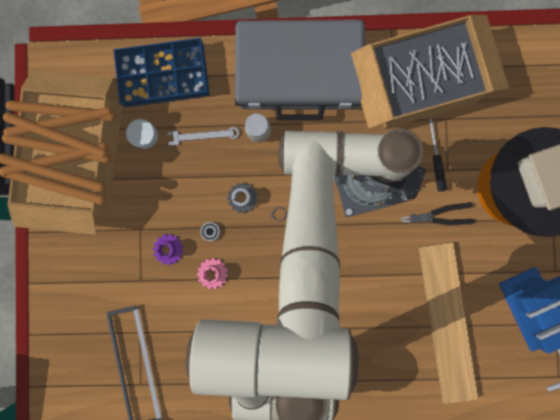

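View pics/s13.png

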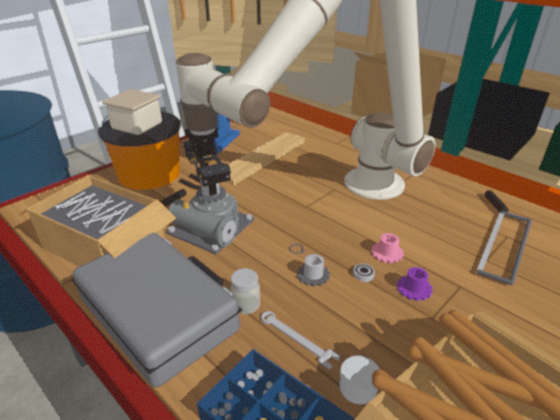

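The push is steady at about 32 N, including the sprocket's weight. The top and scene views show the other loose things undisturbed. Handing in.

```bash
python3 -c "
from station import r
print(r.finish_job())"
```

```text
the job is handed in; nothing more can be done
None
```

I fitted the splined sprocket onto the gearbox shaft, pressed it home, and handed the job in at about 16.7 s with the gripper still holding and pressing it. No verdict was reported.

**Last checks**
- **Depth:** the hub's top rim sits on the predicted home circle, 10 mm below the tip, to within about 1 mm. The dark ring groove shows above the hub.
- **Hard stop:** a repeated push left the tool height unchanged at z = 0.1221.
- **Push:** the wrist read a steady 26 N or so, about 32 N with the sprocket's weight added, over 0.4 s.
- **Other things:** in the top and scene views, the plain sprocket, both coloured look-alikes and the other loose things I could see lie where they were.

**What disagreed**
- **Tool tilt:** the tool drifted to about 6° off vertical during transport, and the moves gave no direct way to correct it. The sprocket went on tilted. The shaft then straightened it, and the tool ended about 2° off.
- **Sprocket pose from the tool:** worked out from the tool alone, the sprocket would still be tilted about 3.6° with its underside at z = 0.104, 1 mm below home. That calculation assumes the hub has not swivelled in the pads or slipped. The camera overlay shows it upright and home, and I relied on that.
- **Spring washer:** I could not see how far it is pressed. I inferred that it is flat from the hub height and the hard stop.

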